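Put the food stall's condiment ware back in its holders

ROBOT

A 6-joint arm with a two-finger parallel gripper is mounted at the origin on the work surface. World frame = base frame: x ahead of the robot, y to its left, z up, the work surface at z = 0. Lengths are in mm, angles in rad, forces in N, time in s.
With the tool pointing down it reaches from about 350 to 975 mm from the base axis. Payload 4.9 kg.
Tool frame: the origin (TCP) lies on the centre line of the jaws, within the pads' length; the fingertips stand 8 mm ahead of it and the grasp point (between the pads) lies 11 mm behind it; z points along the fingers, y is the direction in which the jaws open and shut (so a half turn about z gives the same grasp; the last joint's range is limited). The gripper opens to 85 mm and grips with 20 to 120 N. Pads are 22 mm wide; open, the fingers measure 114 mm over their backs; the gripper's body (76 mm by 85 mm) begins 54 mm behind the grasp point. The pads swing forward as they close: fully open they stand 13 mm farther back than shut.
Start: joints at [1.029, 0.053, 1.613, -0, 1.476, -0.119], TCP at [256.435, 569.95, 239.304] pointing down, gripper open.
Joint ranges: [-3.01, 3.01], [-1.01, 2.22], [0.06, 2.58], [-1.02, 4.17], [0.09, 2.62], [-3.14, 3.14]. Speed limits (rad/s): [2.57, 2.57, 3.14, 3.14, 3.14, 3.14].

INTERFACE

Orientations are given as a rotation vector (axis times angle).
In Python, from cell import env, imaging gives the robot as it stands.
- The arm moves only by the shell command python3 -m handwheel 'ROWS' [OPENING] [FORCE]. ROWS is JSON, one flat list of numbers, 6 for each row, row after row: the shift along the tool's x, y, z in mm, then the turn, a rotation vector about the tool's x, y, z in rad. In form: [tx, ty, tz, wx, wy, wz, tx, ty, tz, wx, wy, wz, ...]. A call has 1 to 10 rows; each row shifts and turns the commanded pose from where the row before left it, along the tool's axes as they then stand; what a row does not reach is not made up. A row lasts 1/8 s, in which the tool goes at most 62.5 mm and 10.7 degrees, less where a joint would pass 70% of its speed; a pose out of reach is approached as far as the arm can. A call is refused whole if a number of a shift passes 62.5 or a number of a turn 0.188, either way. A call with a gripper value outside its range is refused whole. OPENING is the finger opening in mm, from 0 to 85.4, set as the call begins (- or left out, the last holds). The fingers move at their own pace and stop on an object; FORCE is the grip in N (left out, the last holds). Time passes only in rows, so rows that do not move let the fingers close. It gives the time, the measured TCP pose, the force and the opening at its end, in the units of the state.
- env.state(): the state, without advancing time (a new reading comes with each control period).
- imaging.camera(name): name is "side" or "top"; returns (picture, depth): 384x512x3 uint8, blue, green, red; 384x512 float32, mm along the optical axis (not along the pixel's ray), 0 where there is no reading.
- imaging.camera_params(name): a dict with "fx", "fy", "cx", "cy" (pixels), "D" ([k1, k2, p1, p2, k3] as OpenCV has them; the pictures are not rectified), "origin" and "orientation" of the camera in the world. Camera axes: x right, y down, z forward; pixel columns grow to the right and rows downward; lengths in mm; the calibration is good to about 2 mm. A picture is of the moment at which its call begins. camera_params takes no time and is no camera call.
- env.job_done(): hands the job in, once; it reports no verdict.
The state is a dict: "time_s": time; "q": joint angles; "joint_velocities": joint speeds; "joint_torque": joint torques, N m; "position": TCP position; "eef_rot": TCP orientation; "ft_force": force on the tool from outside, world axes, zero at the start; "ft_torque": the same for the moment, N m; "opening": finger opening in mm.
Only numpy, scipy, OpenCV 4.12 (cv2) and the standard library are available. Lean on these libraries where they do the work, as an engineer would, in place of code of your own. Each camera call takes 0.05 s, during which the arm holds its last target.

TASK

Tidy the stall's serving top: stand the two spice shakers upright in the two-bay wooden caddy, one in each bay; stand the two sauce cups mouth up, side by side, on the floor of the low-lipped metal tray; and lay the scoop flat and lengthways, within the rim, in the shallow wooden trough (either way round). Do not knock over the vinegar bottle.

Things in the scene. Friction and masses are not known exactly. Their poses are not given: they have to be found in the camera images.
- shaker_a: Spice shaker: plain steel cylinder with a slightly domed, pierced black lid; 46 mm diameter (47 at the lid), 95 mm tall, about 0.14 kg, standing upright. The two shakers are alike. Origin at the centre of its underside, z up along its axis.
- shaker_b: Spice shaker: plain steel cylinder with a slightly domed, pierced black lid; 46 mm diameter (47 at the lid), 95 mm tall, about 0.14 kg, standing upright. The two shakers are alike. Origin at the centre of its underside, z up along its axis.
- cup_a: Sauce cup: small open white ceramic cup, round, 56 mm outside diameter (54 at the foot), 36 mm tall, wall 3 mm, about 0.08 kg, standing mouth up. The two cups are alike. Origin at the centre of its underside, z up.
- cup_b: Sauce cup: small open white ceramic cup, round, 56 mm outside diameter (54 at the foot), 36 mm tall, wall 3 mm, about 0.08 kg, standing mouth up. The two cups are alike. Origin at the centre of its underside, z up.
- scoop: Spice scoop lying flat, 138 mm long, 0.09 kg: aluminium box-shaped bowl 66 long, 44 wide, 34 mm high (open on top and at the front), wooden handle 18 mm wide behind it, top 34 mm up. Origin midway along the whole length, at the underside; x from handle to bowl, z up; bowl from x = 3 to 69 mm, handle -69 to 3. It rests on the bowl: grip across the 44 mm at the bowl centre, x = 36.
- caddy: Fixed wooden caddy, an open-topped box 90 mm (x) by 160 mm (y), 45 mm tall, walls and floor 5 mm, with one divider 5 mm thick across its middle making two bays each about 80 mm (x) by 72 mm (y); the bay centres are at y = +39 and -39 mm. Origin at the centre of its underside, z up.
- tray: Fixed flat metal tray, white enamelled with a dark lip, 140 mm (x) by 210 mm (y), floor 4 mm above the table, surrounded by a lip 4 mm thick that rises to 10 mm above the table. Origin at the centre of its underside, z up.
- trough: Fixed shallow wooden trough with a dark floor and pale rim, 94 mm (x) by 210 mm (y) outside, 84 by 200 mm inside; floor 4 mm above the table, rim 5 mm thick and 12 mm above the table. Its length is its y axis. Origin at the centre of its underside, z up.
- vinegar: Vinegar bottle of amber glass with a black cap, 56 mm diameter, 170 mm tall, standing upright beyond the holders; not to be knocked over. Origin at the centre of its underside, z up.
There are look-alikes about, which are no part of the job. What is shaped like the shaker_b but turquoise is not meant. What is shaped like the cup_b but blue is not meant.

How it is judged:
By the outcome, as a careful person would: the job done as asked, in the order asked, and still so for the second after the job is handed in, with the robot touching nothing.
It also fails if it takes over 128 s, if anything falls off the work surface, if the arm or the gripper's body presses on something with over 40 N, if the wrist force passes 120 N, or if a joint passes its speed limit or range.

## Working session

There is one attempt and no reset: what is moved stays moved. The work goes in short steps, Python scripts to look and compute and a shell command to move; the robot and the scene stay as the last step left them, time stands still between calls to the robot, and variables do not carry over. Pictures are saved under pics/ and viewed, and the job is handed in when it is done.

```bash
ls; mkdir -p pics
python3 - <<'E'
from cell import env, imaging
import cv2
print(env.state())
for n in("top","side"):
    p,d=imaging.camera(n); cv2.imwrite(f"pics/{n}0.png",p); print(n,imaging.camera_params(n),d.min(),d.max())
E
```

```text
pics
{'time_s': 0.0, 'q': array([ 1.02900638e+00,  5.33603450e-02,  1.61434319e+00,  2.59904487e-06,
        1.47599001e+00, -1.19031051e-01]), 'joint_velocities': array([ 0.00021483, -0.00097539, -0.00127075,  0.00029649,  0.00076076,
        0.00044788]), 'joint_torque': array([-1.17653258e-04, -3.93684053e+01, -3.70173526e+01, -2.41246507e-04,
        7.21282893e-03, -3.72272530e-05]), 'position': array([256.11598858, 569.42874813, 238.03145935]), 'eef_rot': array([-0.65899046, -3.07099801,  0.00311956]), 'ft_force': array([-0.80287936,  0.20319398,  0.31915345]), 'ft_torque': array([ 0.02015133,  0.00949024, -0.02101276]), 'opening': 85.45350836643229}
top {'fx': 365.40610028428705, 'fy': 365.40610028428705, 'cx': 253.7467372182411, 'cy': 187.71230555168592, 'D': array([-0.00075774,  0.        ,  0.        ,  0.        ,  0.        ]), 'origin': array([390.6211856 , -20.67982647, 863.32818352]), 'orientation': array([-2.1168869 ,  2.16382955, -0.16902558])} 0.0 1790.2286
side {'fx': 348.1594142384522, 'fy': 348.1594142384522, 'cx': 254.70520868456384, 'cy': 193.49679664555276, 'D': array([-0.05260229,  0.        ,  0.        ,  0.        ,  0.        ]), 'origin': array([ 126.74508759, -535.34126799,  494.60534568]), 'orientation': array([-2.08710953,  0.70109229, -0.3366816 ])} 0.0 3020.2056
```

View pics/top0.png

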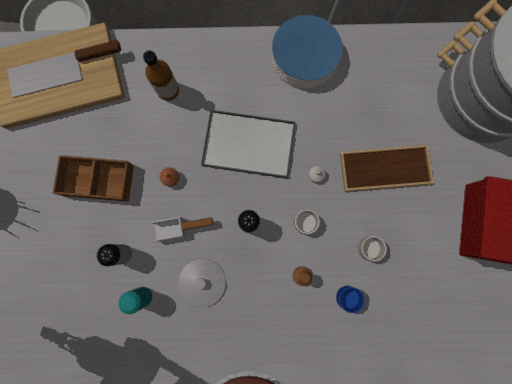

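View pics/side0.png

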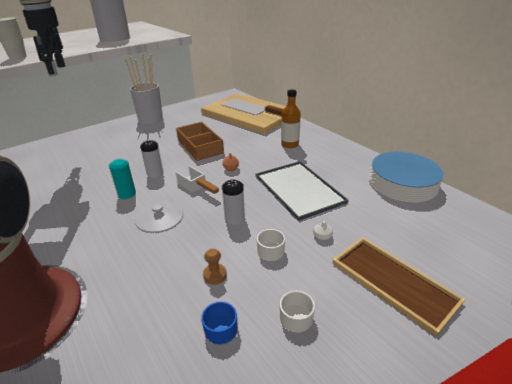

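The top view has the robot at the bottom of the picture. The shakers are at about (109,255) and (249,221), with a turquoise look-alike at (135,300). The cups are at (307,222) and (373,249), with a blue look-alike at (350,299). The scoop is at (183,228), the caddy at (93,179), the tray at (249,144), the trough at (387,168) and the vinegar at (160,75). There are also small knobs and a lid nearby.

```bash
cat > h.py <<'E'
import numpy as np, cv2
from cell import env, imaging
from scipy.spatial.transform import Rotation as R
def rays(n,uv):
    c=imaging.camera_params(n);K=np.array([[c['fx'],0,c['cx']],[0,c['fy'],c['cy']],[0,0,1]])
    xy=cv2.undistortPoints(np.array(uv,float).reshape(-1,1,2),K,c['D']).reshape(-1,2)
    v=np.c_[xy,np.ones(len(xy))]
    return c['origin'],v@R.from_rotvec(c['orientation']).as_matrix().T
def plane(n,uv,z):
    o,v=rays(n,uv); return o+v*((z-o[2])/v[:,2])[:,None]
def cloud(n,d):
    h,w=d.shape; uu,vv=np.meshgrid(np.arange(w),np.arange(h))
    o,v=rays(n,np.c_[uu.ravel(),vv.ravel()]); P=o+v*d.reshape(-1,1); P[d.ravel()<=0]=np.nan
    return P.reshape(h,w,3)
E
python3 - <<'E'
from h import *
for n in("top",):
    p,d=imaging.camera(n); P=cloud(n,d)
    z=P[...,2]; print(np.nanpercentile(z,[5,25,50,75]))
    np.savez("top0.npz",p=p,P=P)
    for nm,x0,y0,x1,y1,lo in [("shA",92,238,130,272,80),("shB",232,205,270,238,80),("cupA",292,205,325,240,25),("cupB",355,232,390,266,25),("scoop",148,214,216,246,12),("caddy",50,150,136,204,35),("tray",198,108,298,180,6.5),("trough",336,142,436,194,7),("knob1",158,165,182,190,10),("knob2",306,162,328,184,8),("pestle",290,263,316,288,8),("lid",176,258,228,308,8),("vin",140,45,182,105,20),("turq",115,282,155,318,60)]:
        s=P[y0:y1,x0:x1].reshape(-1,3); m=s[:,2]>lo; q=s[m]
        r=cv2.minAreaRect(q[:,:2].astype(np.float32))
        print(nm,m.sum(),"c",np.round(r[0],1),"sz",np.round(r[1],1),"ang",round(r[2],1),"zmax",np.round(np.percentile(q[:,2],[5,50,99]),1))
big=cv2.resize(p[140:320,40:450],None,fx=1.95,fy=1.95,interpolation=cv2.INTER_CUBIC)
cv2.imwrite("pics/top_big.png",big)
E
```

```text
[-7.41705154e+02 -1.14488214e+00  3.03825755e-01  2.51719143e+00]
shA 413 c [378.5 285.9] sz [45.  45.3] ang 58.3 zmax [85.8 93.1 97.9]
shB 376 c [443.1 -10.2] sz [44.7 44.5] ang 88.6 zmax [86.9 93.  97.7]
cupA 122 c [ 442.6 -140.1] sz [54.1 54.4] ang 89.2 zmax [29.  34.9 38.8]
cupB 162 c [ 379.  -286.4] sz [53.6 53.5] ang 86.3 zmax [26.9 34.1 38.7]
scoop 423 c [438.7 141.2] sz [ 44.3 137.3] ang 9.0 zmax [20.  33.3 36.5]
caddy 741 c [553.8 350.4] sz [161.3  90.3] ang 83.6 zmax [36.3 43.7 48.1]
tray 680 c [634.5 -18.5] sz [224.2 141. ] ang 80.2 zmax [ 6.7  9.2 13.1]
trough 640 c [ 568.4 -340.1] sz [ 94.6 211.8] ang 3.5 zmax [ 7.6 11.1 15.3]
knob1 299 c [554.4 175.2] sz [43.1 44. ] ang 61.5 zmax [23.3 32.9 50.7]
knob2 233 c [ 553.8 -170.8] sz [37.5 37.7] ang 89.5 zmax [13.3 23.4 38.2]
pestle 293 c [ 322.  -125.9] sz [36.3 42.6] ang 56.1 zmax [11.6 53.7 63.5]
lid 873 c [310.9 101.3] sz [92.7 91. ] ang 31.2 zmax [ 8.2 10.6 31.8]
vin 1004 c [772.7 182.6] sz [47.3 56.3] ang 35.1 zmax [ 34.  110.2 171.8]
turq 501 c [281.8 236.7] sz [45.3 45.9] ang 48.0 zmax [67.7 92.5 97.5]
```

View pics/top_big.png

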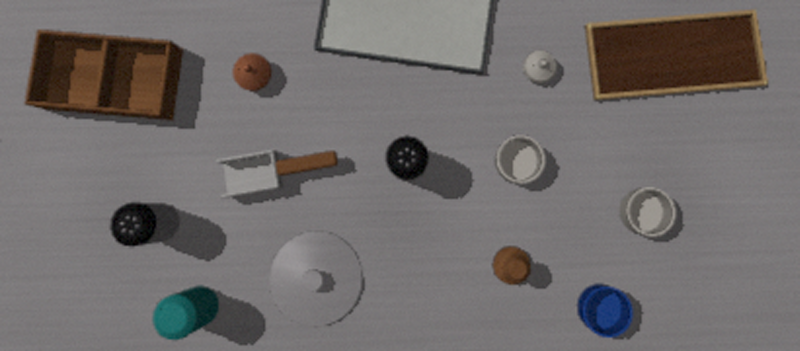

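```bash
cat >> h.py <<'E'
def plan(x,y,z,yaw):
    "first turn to yaw (deg, of tool y), then shift: in tool axes"
    s=env.state(); M=R.from_rotvec(s['eef_rot']).as_matrix(); t=M[:,1]
    cur=np.degrees(np.arctan2(t[1],t[0])); dy=(yaw-cur+180)%360-180
    M2=R.from_euler('z',dy,degrees=True).as_matrix()@M
    D=np.array([x,y,z])-s['position']
    a=np.radians(yaw)
    want=np.c_[[np.sin(a),-np.cos(a),0],[np.cos(a),np.sin(a),0],[0,0,-1]]
    print("t",round(s['time_s'],2),"pos",np.round(s['position'],1),"yaw",round(cur,1),"open",round(s['opening'],1),"F",np.round(s['ft_force'],1))
    print("turn in tool (rad)",np.round(R.from_matrix(M.T@want).as_rotvec(),3),"then shift tool",np.round(want.T@D,1))
E
python3 - <<'E'
from h import *
f=np.load("top0.npz");p=f['p'];P=f['P']
g=p[100:185,195:302].max(2)
m=((g<75)).astype(np.uint8)
# dark lip; enamel inside bright
w=((p[100:185,195:302].min(2)>110)).astype(np.uint8)
for nm,mm,z in(("lip",m,10),("floor",w,4)):
    cs,_=cv2.findContours(mm,cv2.RETR_EXTERNAL,cv2.CHAIN_APPROX_NONE)
    c=max(cs,key=cv2.contourArea).reshape(-1,2)+[195,100]
    q=plane("top",c,z)[:,:2].astype(np.float32); r=cv2.minAreaRect(q); print(nm,len(c),np.round(r,1) if 0 else r)
plan(378.5,285.9,160,-6.4)
E
```

```text
lip 328 ((647.0961303710938, 3.5426483154296875), (256.5706481933594, 164.59341430664062), 80.11405944824219)
floor 259 ((635.7015380859375, -13.381996154785156), (198.73680114746094, 130.244873046875), 80.44950103759766)
t 0.15 pos [256.2 569.6 238.3] yaw 65.8 open 85.2 F [-0.7 -0.5  0.1]Traceback (most recent call last):
  File "<stdin>", line 11, in <module>
  File "h.py", line 24, in plan
    print("turn in tool (rad)",np.round(R.from_matrix(M.T@want).as_rotvec(),3),"then shift tool",np.round(want.T@D,1))
                                        ~~~~~~~~~~~~~^^^^^^^^^^
  File "scipy/spatial/transform/_rotation.pyx", line 1143, in scipy.spatial.transform._rotation.Rotation.from_matrix
ValueError: Non-positive determinant (left-handed or null coordinate frame) in rotation matrix 0: [[-3.06057723e-01 -9.52012935e-01 -2.03356474e-04]
 [-9.52011878e-01  3.06057048e-01  1.57077848e-03]
 [ 1.43316275e-03 -6.74346664e-04  9.99998746e-01]].
```

```bash
sed -i 's/\[np.sin(a),-np.cos(a),0\]/[-np.sin(a),np.cos(a),0]/' h.py
python3 -c "
from h import *
plan(378.5,285.9,160,-6.4)"
```

```text
t 0.15 pos [256.2 569.6 238.3] yaw 65.8 open 85.2 F [-0.7 -0.5  0.1]
turn in tool (rad) [-1.00e-03  1.00e-03  1.26e+00] then shift tool [-268.3  153.2   78.3]
```

```bash
python3 -m handwheel '[0,0,0,0,0,0.18, 0,0,0,0,0,0.18, 0,0,0,0,0,0.18, 0,0,0,0,0,0.18, 0,0,0,0,0,0.18, 0,0,0,0,0,0.18, 0,0,0,0,0,0.18, 0,0,0,0,0,0]' 85 40
python3 -m handwheel '[-33,19,10,0,0,0, -33,19,10,0,0,0, -33,19,10,0,0,0, -33,19,10,0,0,0, -33,19,10,0,0,0, -33,19,10,0,0,0, -33,19,10,0,0,0, -33,19,8,0,0,0, 0,0,0,0,0,0]'
python3 -c "
from h import *
plan(378.5,285.9,56,-6.4)"
```

```text
time_s: 1.15
position: [256.3, 569.8, 238.8]
eef_rot: [2.34, 2.096, -0.001]
ft_force: [0.3, 0.8, -0.8]
opening: 84.9
time_s: 2.28
position: [378.1, 288.8, 160.4]
eef_rot: [-2.343, -2.093, 0.002]
ft_force: [-0.1, -0.7, -0.2]
opening: 84.7
t 2.27 pos [378.1 288.8 160.4] yaw -6.5 open 84.7 F [-0.1 -0.7 -0.2]
turn in tool (rad) [-0.001  0.001 -0.001] then shift tool [ -2.8   0.7 104.4]
```

```bash
python3 -m handwheel '[-3,0.5,26,0,0,0, 0,0,26,0,0,0, 0,0,26,0,0,0, 0,0,26,0,0,0, 0,0,0,0,0,0]'
python3 -m handwheel '[0,0,0,0,0,0,0,0,0,0,0,0,0,0,0,0,0,0,0,0,0,0,0,0,0,0,0,0,0,0,0,0,0,0,0,0]' 30 40
python3 -c "
from h import *
plan(558.1,389.1,160,-6.4)
p,d=imaging.camera('side');cv2.imwrite('pics/s1.png',p)"
```

```text
time_s: 2.9
position: [376.2, 287.4, 55.4]
eef_rot: [-2.339, -2.096, 0.007]
ft_force: [0.5, 0.2, 0.3]
opening: 85.0
time_s: 3.65
position: [379.4, 288.3, 59.0]
eef_rot: [2.342, 2.093, 0.005]
ft_force: [-0.4, 0.5, 6.1]
opening: 45.2
t 3.65 pos [379.4 288.3  59. ] yaw -6.4 open 45.2 F [-0.4  0.5  6.1]
turn in tool (rad) [ 0.002 -0.002 -0.   ] then shift tool [ 120.1  166.4 -101. ]
```

View pics/s1.png

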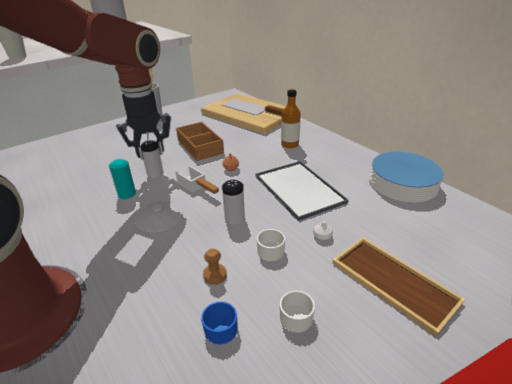

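The side view shows the jaws closed around the lower shaker at about (150,150), with opening 45.2. Lifting.

```bash
python3 -m handwheel '[0,0,-25,0,0,0, 0,0,-35,0,0,0, 0,0,-35,0,0,0, 0,0,0,0,0,0]'
python3 -m handwheel '[17,24,-2,0,0,0, 17,24,-1,0,0,0, 17,24,-1,0,0,0, 17,24,-1,0,0,0, 17,24,0,0,0,0, 17,24,0,0,0,0, 17,22,0,0,0,0, 0,0,0,0,0,0, 0,0,0,0,0,0]'
python3 -c "
from h import *
plan(558.1,389.1,61,-6.4)
p,d=imaging.camera('side');cv2.imwrite('pics/s2.png',p)
p,d=imaging.camera('top');cv2.imwrite('pics/t2.png',p)"
```

```text
time_s: 4.2
position: [379.8, 288.5, 155.4]
eef_rot: [2.341, 2.093, 0.01]
ft_force: [0.1, 0.4, -1.2]
opening: 45.0
time_s: 5.32
position: [555.1, 386.6, 155.2]
eef_rot: [-2.342, -2.093, 0.005]
ft_force: [0.3, -1.0, -0.8]
opening: 45.3
t 5.33 pos [555.1 386.6 155.2] yaw -6.4 open 45.3 F [ 0.3 -1.  -0.8]
turn in tool (rad) [-0.003  0.002 -0.   ] then shift tool [ 2.8  2.7 94.2]
```

View pics/s2.png

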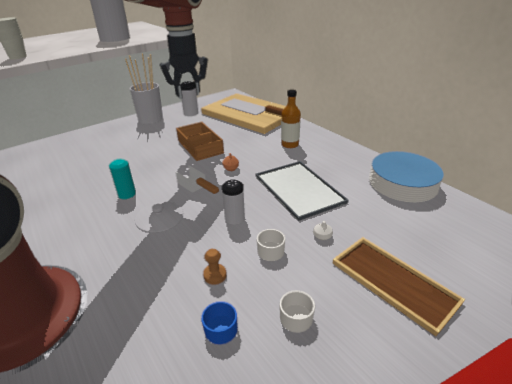

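View pics/t2.png

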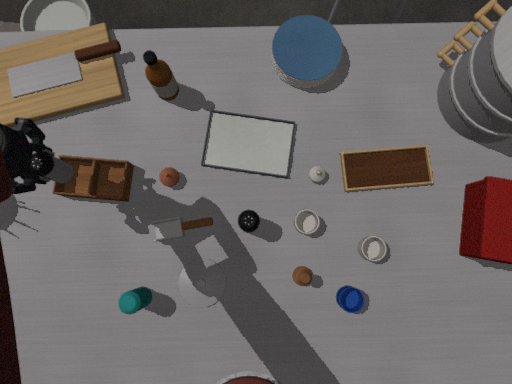

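The shaker hangs upright in the jaws, its top at about (40,160) in the top view, left of the caddy's left bay as parallax would place it.

```bash
python3 -m handwheel '[3,3,25,0,0,0, 0,0,25,0,0,0, 0,0,20,0,0,0, 0,0,10,0,0,0, 0,0,7,0,0,0, 0,0,0,0,0,0, 0,0,0,0,0,0]'
python3 -c "
from h import *
plan(558.1,389.1,64,-6.4)
p,d=imaging.camera('side');cv2.imwrite('pics/s3.png',p[60:240,100:300].repeat(3,0).repeat(3,1))"
```

```text
time_s: 6.3
position: [560.3, 390.3, 71.4]
eef_rot: [2.342, 2.093, 0.003]
ft_force: [-0.5, -0.1, -1.2]
opening: 45.2
t 6.3 pos [560.3 390.3  71.4] yaw -6.4 open 45.2 F [-0.5 -0.1 -1.2]
turn in tool (rad) [ 0.001 -0.001 -0.   ] then shift tool [-1.4 -2.1  7.4]
```

View pics/s3.png

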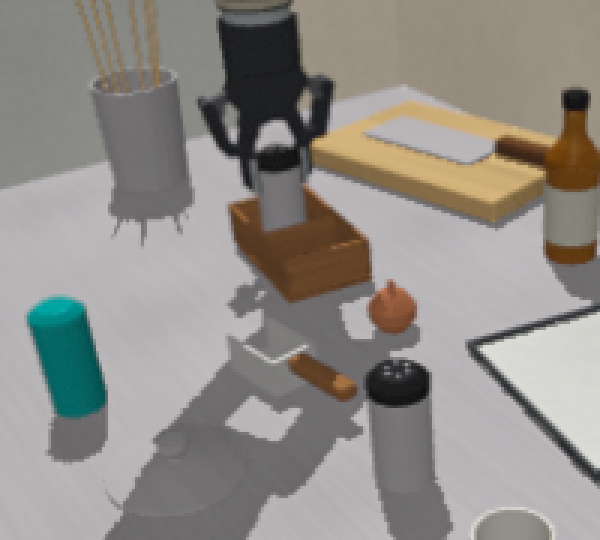

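The shaker sits inside the far bay, seen at about (280,200) in the crop. Lowering to the floor.

```bash
python3 -m handwheel '[0,0,4,0,0,0, 0,0,3,0,0,0, 0,0,0,0,0,0, 0,0,0,0,0,0]'
python3 -m handwheel '[0,0,0,0,0,0, 0,0,0,0,0,0, 0,0,0,0,0,0, 0,0,0,0,0,0]' 85
python3 -m handwheel '[0,0,-20,0,0,0, 0,0,-30,0,0,0, 0,0,-40,0,0,0, 0,0,-10,0,0,0, 0,0,0,0,0,0]'
python3 -c "
from h import *
plan(443.1,-10.2,160,-6.4)"
```

```text
time_s: 6.85
position: [560.0, 390.1, 64.1]
eef_rot: [2.342, 2.094, 0.001]
ft_force: [-0.8, -0.8, 4.5]
opening: 45.3
time_s: 7.35
position: [559.7, 389.9, 63.1]
eef_rot: [-2.342, -2.094, 0.0]
ft_force: [-0.5, -0.0, -0.3]
opening: 84.8
time_s: 7.98
position: [560.2, 390.2, 164.7]
eef_rot: [2.342, 2.093, 0.004]
ft_force: [-0.1, -0.3, 0.1]
opening: 85.0
t 7.97 pos [560.2 390.2 164.7] yaw -6.4 open 85.0 F [-0.1 -0.3  0.1]
turn in tool (rad) [ 0.002 -0.001 -0.   ] then shift tool [-411.   -71.7    4.7]
```

```bash
python3 -m handwheel '[-45,-8,0,0,0,0, -46,-8,0,0,0,0, -46,-8,0,0,0,0, -46,-8,0,0,0,0, -46,-8,0,0,0,0, -46,-8,0,0,0,0, -46,-8,0,0,0,0, -46,-8,0,0,0,0, -44,-8,0,0,0,0, 0,0,0,0,0,0]'
python3 -m handwheel '[0,0,0,0,0,0]'
python3 -c "
from h import *
plan(443.1,-10.2,56,-6.4)"
```

```text
time_s: 9.22
position: [440.5, -12.2, 161.3]
eef_rot: [-2.345, -2.087, 0.003]
ft_force: [0.9, -0.1, 0.1]
opening: 85.4
time_s: 9.35
position: [441.6, -10.1, 162.0]
eef_rot: [-2.341, -2.092, 0.002]
ft_force: [-0.9, 0.0, 0.2]
opening: 85.1
t 9.35 pos [441.6 -10.1 162. ] yaw -6.4 open 85.1 F [-0.9  0.   0.2]
turn in tool (rad) [-0.002 -0.001 -0.001] then shift tool [1.00e-01 1.50e+00 1.06e+02]
```

```bash
python3 -m handwheel '[0,1.5,26,0,0,0, 0,0,27,0,0,0, 0,0,27,0,0,0, 0,0,26,0,0,0, 0,0,0,0,0,0]'
python3 -m handwheel '[0,0,0,0,0,0,0,0,0,0,0,0,0,0,0,0,0,0,0,0,0,0,0,0,0,0,0,0,0,0,0,0,0,0,0,0]' 30 40
python3 -c "
from h import *
plan(549.5,311.6,160,-6.4)"
python3 -m handwheel '[0,0,-25,0,0,0, 0,0,-35,0,0,0, 0,0,-40,0,0,0, 0,0,0,0,0,0]'
python3 -c "
from h import *
plan(549.5,311.6,160,-6.4)
p,d=imaging.camera('side');cv2.imwrite('pics/s4.png',p)
p,d=imaging.camera('top');cv2.imwrite('pics/t4.png',p)"
```

```text
time_s: 9.98
position: [441.5, -9.1, 54.6]
eef_rot: [-2.336, -2.092, 0.006]
ft_force: [-0.2, 0.3, -1.3]
opening: 85.2
time_s: 10.72
position: [444.6, -10.7, 58.9]
eef_rot: [2.342, 2.093, 0.002]
ft_force: [-1.9, 0.9, 5.6]
opening: 45.7
t 10.72 pos [444.6 -10.7  58.9] yaw -6.4 open 45.7 F [-1.9  0.9  5.6]
turn in tool (rad) [ 0.002 -0.    -0.001] then shift tool [ 332.    68.4 -101.1]
time_s: 11.22
position: [446.3, -11.1, 161.5]
eef_rot: [2.337, 2.089, 0.008]
ft_force: [1.4, -0.3, -2.0]
opening: 45.1
t 11.22 pos [446.3 -11.1 161.5] yaw -6.4 open 45.1 F [ 1.4 -0.3 -2. ]
turn in tool (rad) [ 0.009  0.001 -0.   ] then shift tool [332.2  66.6   1.5]
```

View pics/s4.png

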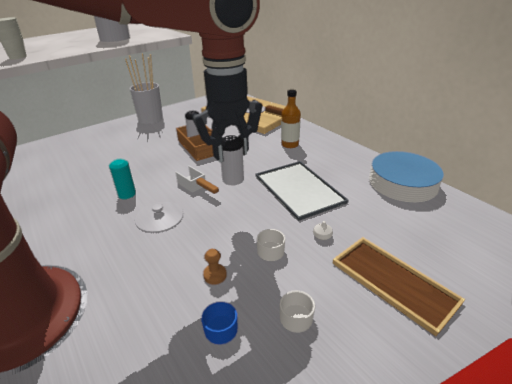

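View pics/t4.png

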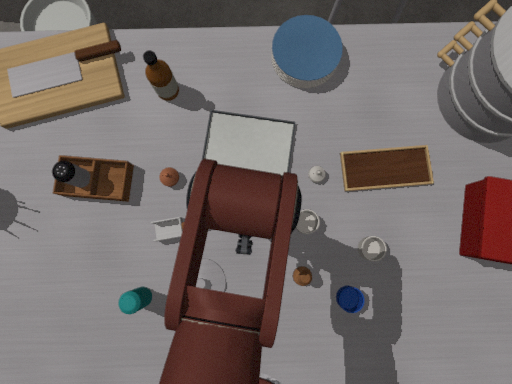

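Shaker one stands in the left bay with its top at (64,172). Shaker two is in the jaws at (232,160) in the side view. Carrying it over.

```bash
python3 -m handwheel '[37,7,0,0,0,0, 37,8,0,0,0,0, 37,8,0,0,0,0, 37,8,0,0,0,0, 37,8,0,0,0,0, 37,8,0,0,0,0, 37,8,0,0,0,0, 37,8,0,0,0,0, 36,5,0,0,0,0, 0,0,0,0,0,0]'
python3 -m handwheel '[0,0,0,0,0,0,0,0,0,0,0,0]'
python3 -c "
from h import *
plan(549.5,311.6,64,-6.4)
p,d=imaging.camera('top');P=cloud('top',d);np.set_printoptions(precision=1,suppress=True)
s=P[155:195,48:90].reshape(-1,3);q=s[s[:,2]>80];print(len(q),cv2.minAreaRect(q[:,:2].astype(np.float32)),np.median(q,0))"
```

```text
time_s: 12.58
position: [547.3, 313.0, 154.5]
eef_rot: [-2.339, -2.096, 0.006]
ft_force: [-0.0, -0.5, -1.1]
opening: 45.2
time_s: 12.82
position: [547.9, 310.6, 156.4]
eef_rot: [-2.343, -2.092, 0.003]
ft_force: [-0.4, -0.2, -1.4]
opening: 45.3
t 12.82 pos [547.9 310.6 156.4] yaw -6.5 open 45.3 F [-0.4 -0.2 -1.4]
turn in tool (rad) [-0.001  0.001 -0.001] then shift tool [ 1.2  1.5 92.4]
1530 ((520.2847290039062, 287.75750732421875), (199.5542449951172, 79.16522979736328), 59.62474822998047) [519.  296.5 235. ]
```

```bash
python3 -m handwheel '[1,1.5,25,0,0,0, 0,0,25,0,0,0, 0,0,20,0,0,0, 0,0,10,0,0,0, 0,0,5,0,0,0, 0,0,0,0,0,0, 0,0,0,0,0,0]'
python3 -c "
from h import *
plan(549.5,311.6,64,-6.4)
p,d=imaging.camera('side');cv2.imwrite('pics/s5.png',p[60:240,100:300].repeat(3,0).repeat(3,1))"
```

```text
time_s: 13.75
position: [550.7, 312.8, 73.3]
eef_rot: [2.342, 2.093, 0.003]
ft_force: [-0.1, -0.1, -0.6]
opening: 45.6
t 13.75 pos [550.7 312.8  73.3] yaw -6.4 open 45.6 F [-0.1 -0.1 -0.6]
turn in tool (rad) [ 0.002 -0.001 -0.   ] then shift tool [-1.4 -1.   9.3]
```

View pics/s5.png

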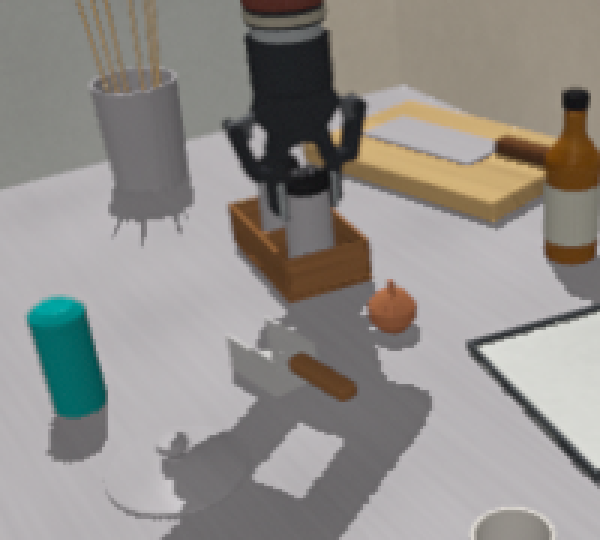

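The second shaker is inside the near bay at crop (310,220), and the first still stands behind it.

```bash
python3 -m handwheel '[0,0,5,0,0,0, 0,0,4,0,0,0, 0,0,0,0,0,0, 0,0,0,0,0,0]'
python3 -m handwheel '[0,0,0,0,0,0, 0,0,0,0,0,0, 0,0,0,0,0,0, 0,0,0,0,0,0]' 85
python3 -m handwheel '[0,0,-20,0,0,0, 0,0,-30,0,0,0, 0,0,-40,0,0,0, 0,0,-10,0,0,0, 0,0,0,0,0,0]'
python3 -c "
from h import *
plan(442.6,-140.1,120,-9.6)
p,d=imaging.camera('side');cv2.imwrite('pics/s6.png',p[60:240,100:300].repeat(3,0).repeat(3,1))"
```

```text
time_s: 14.3
position: [550.3, 312.8, 64.0]
eef_rot: [-2.342, -2.094, -0.001]
ft_force: [-1.8, -0.9, 3.8]
opening: 45.4
time_s: 14.8
position: [549.9, 312.4, 63.1]
eef_rot: [-2.342, -2.094, 0.0]
ft_force: [-0.7, -0.2, -1.1]
opening: 85.1
time_s: 15.42
position: [550.6, 312.8, 164.8]
eef_rot: [2.342, 2.093, 0.004]
ft_force: [-0.8, 0.8, -0.2]
opening: 85.1
t 15.43 pos [550.6 312.8 164.8] yaw -6.4 open 85.1 F [-0.8  0.8 -0.2]
turn in tool (rad) [ 0.002 -0.001  0.056] then shift tool [-464.6  -30.9   44.8]
```

View pics/s6.png

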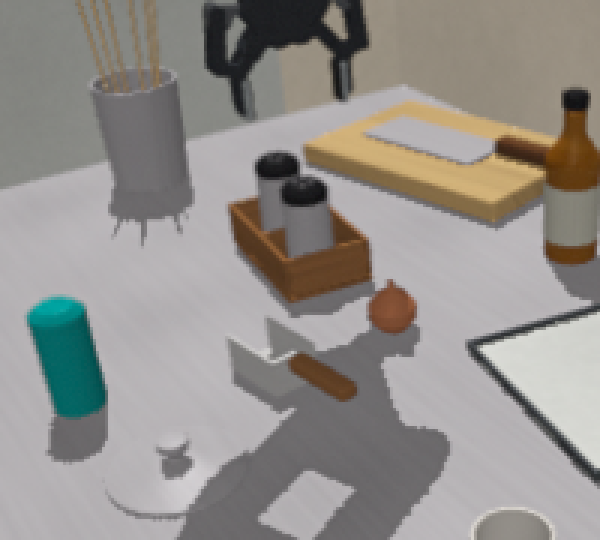

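Both shakers stand upright, one per bay (crop (277,190) and (305,215)). Next, the cups.

```bash
python3 -m handwheel '[0,0,0,0,0,0.056, -50,-3,2,0,0,0, -52,-3,2,0,0,0, -52,-4,4,0,0,0, -52,-4,5,0,0,0, -52,-4,6,0,0,0, -52,-4,6,0,0,0, -52,-3,6,0,0,0, -52,-3,6,0,0,0, -50,-3,6,0,0,0]'
python3 -m handwheel '[0,0,0,0,0,0,0,0,0,0,0,0]'
python3 -c "
from h import *
plan(442.6,-140.1,13,-9.6)"
```

```text
time_s: 16.73
position: [440.0, -140.7, 118.1]
eef_rot: [-2.398, -2.025, 0.002]
ft_force: [0.0, 0.6, 0.9]
opening: 85.1
time_s: 16.98
position: [441.0, -139.1, 118.9]
eef_rot: [-2.398, -2.025, 0.001]
ft_force: [0.1, 1.2, -0.3]
opening: 84.8
t 16.98 pos [ 441.  -139.1  118.9] yaw -9.7 open 84.8 F [ 0.1  1.2 -0.3]
turn in tool (rad) [-0.003 -0.001 -0.001] then shift tool [ -0.7   1.7 105.9]
```

```bash
python3 -m handwheel '[-1,1.5,27,0,0,0, 0,0,30,0,0,0, 0,0,27,0,0,0, 0,0,20,0,0,0, 0,0,0,0,0,0, 0,0,0,0,0,0]'
python3 -m handwheel '[0,0,0,0,0,0,0,0,0,0,0,0,0,0,0,0,0,0,0,0,0,0,0,0,0,0,0,0,0,0,0,0,0,0,0,0]' 45 30
python3 -c "
from h import *
a=np.radians(80.4);u=np.array([np.cos(a),np.sin(a)])
for s in(37,-37):print(np.array([635.7,-13.4])+s*u)
plan(641.9,23.1,100,-9.6)
p,d=imaging.camera('side');cv2.imwrite('pics/s7.png',p)"
```

```text
time_s: 17.73
position: [443.8, -140.4, 17.0]
eef_rot: [2.398, 2.029, 0.001]
ft_force: [-0.3, -0.8, -0.1]
opening: 85.0
time_s: 18.48
position: [443.9, -141.2, 17.8]
eef_rot: [2.399, 2.026, 0.001]
ft_force: [-1.7, 2.3, 5.0]
opening: 55.0
[641.87044363  23.08185337]
[629.52955637 -49.88185337]
t 18.48 pos [ 443.9 -141.2   17.8] yaw -9.6 open 55.0 F [-1.7  2.3  5. ]
turn in tool (rad) [ 0.001  0.    -0.001] then shift tool [195.1 167.8 -82.2]
```

View pics/s7.png

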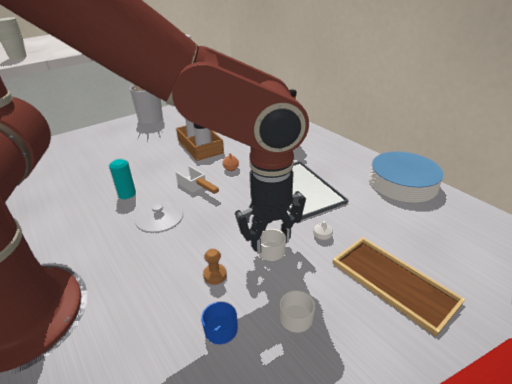

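The jaws hold the nearer cup at (273,245), opening 55. Lift and carry to the tray.

```bash
python3 -m handwheel '[0,0,-25,0,0,0, 0,0,-30,0,0,0, 0,0,-27,0,0,0, 32,28,0,0,0,0, 33,28,0,0,0,0, 33,28,0,0,0,0, 33,28,0,0,0,0, 32,28,0,0,0,0, 32,28,0,0,0,0, 0,0,0,0,0,0]'
python3 -m handwheel '[0,0,0,0,0,0,0,0,0,0,0,0]'
python3 -c "
from h import *
plan(641.9,23.1,23,-9.6)
p,d=imaging.camera('side');cv2.imwrite('pics/s8.png',p)"
```

```text
time_s: 19.77
position: [643.0, 24.7, 98.7]
eef_rot: [2.397, 2.03, 0.002]
ft_force: [0.1, -0.7, -0.9]
opening: 55.2
time_s: 20.02
position: [640.6, 22.4, 98.2]
eef_rot: [-2.401, -2.026, 0.001]
ft_force: [-0.2, -0.0, -0.7]
opening: 55.3
t 20.02 pos [640.6  22.4  98.2] yaw -9.7 open 55.3 F [-0.2 -0.  -0.7]
turn in tool (rad) [-0.001  0.    -0.001] then shift tool [ 0.9  1.2 75.2]
```

View pics/s8.png

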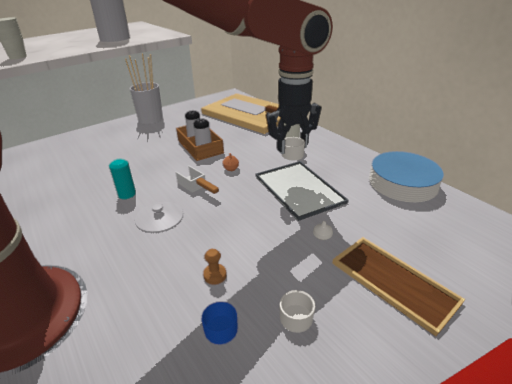

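The cup hangs upright above the tray at (293,148).

```bash
python3 -m handwheel '[1,1,25,0,0,0, 0,0,25,0,0,0, 0,0,15,0,0,0, 0,0,9,0,0,0, 0,0,2,0,0,0, 0,0,0,0,0,0, 0,0,0,0,0,0]'
python3 -c "
from h import *
plan(641.9,23.1,22,-9.6)"
```

```text
time_s: 20.95
position: [643.3, 23.9, 23.3]
eef_rot: [2.399, 2.027, 0.002]
ft_force: [0.3, 0.7, -1.2]
opening: 54.9
t 20.95 pos [643.3  23.9  23.3] yaw -9.6 open 54.9 F [ 0.3  0.7 -1.2]
turn in tool (rad) [ 0.002 -0.    -0.   ] then shift tool [-1.1 -1.2  1.3]
```

```bash
python3 -m handwheel '[0,0,2,0,0,0, 0,0,0,0,0,0, 0,0,0,0,0,0]'
python3 -m handwheel '[0,0,0,0,0,0, 0,0,0,0,0,0, 0,0,0,0,0,0, 0,0,0,0,0,0]' 80
python3 -m handwheel '[0,0,-20,0,0,0, 0,0,-30,0,0,0, 0,0,-30,0,0,0, 0,0,0,0,0,0]'
python3 -c "
from h import *
plan(379,-286.4,100,-9.6)
p,d=imaging.camera('top');cv2.imwrite('pics/t9.png',p)
p,d=imaging.camera('side');cv2.imwrite('pics/s9.png',p)"
```

```text
time_s: 21.32
position: [643.4, 24.0, 21.8]
eef_rot: [2.399, 2.027, 0.002]
ft_force: [-3.0, 0.7, 5.9]
opening: 55.6
time_s: 21.82
position: [642.4, 24.0, 20.1]
eef_rot: [-2.4, -2.027, 0.0]
ft_force: [-0.1, -0.1, 0.6]
opening: 80.1
time_s: 22.32
position: [645.5, 23.8, 105.5]
eef_rot: [2.395, 2.023, 0.009]
ft_force: [0.5, -0.1, 0.3]
opening: 79.9
t 22.32 pos [645.5  23.8 105.5] yaw -9.6 open 79.9 F [ 0.5 -0.1  0.3]
turn in tool (rad) [ 0.008 -0.001 -0.   ] then shift tool [-350.3 -211.     5.5]
```

View pics/s9.png

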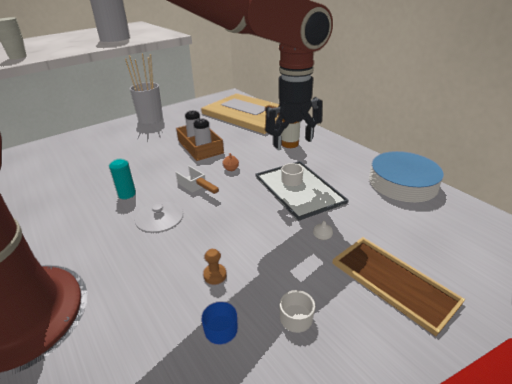

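The first cup stands on the tray floor at (292,175). Now the second cup.

```bash
python3 -m handwheel '[-38,-23,0,0,0,0, -39,-23,0,0,0,0, -39,-24,0,0,0,0, -39,-24,0,0,0,0, -39,-24,0,0,0,0, -39,-24,0,0,0,0, -39,-24,0,0,0,0, -39,-23,0,0,0,0, -39,-22,0,0,0,0, 0,0,0,0,0,0]' 85
python3 -m handwheel '[0,0,0,0,0,0,0,0,0,0,0,0]'
python3 -c "
from h import *
plan(379,-286.4,16,-9.6)
p,d=imaging.camera('top');P=cloud('top',d)
s=P[110:180,200:295].reshape(-1,3);q=s[(s[:,2]>25)&(s[:,2]<45)];print(len(q),cv2.minAreaRect(q[:,:2].astype(np.float32)))"
```

```text
time_s: 23.68
position: [374.0, -286.7, 99.0]
eef_rot: [-2.403, -2.02, 0.001]
ft_force: [-0.0, 0.5, 0.3]
opening: 85.2
time_s: 23.92
position: [376.4, -284.7, 99.7]
eef_rot: [-2.398, -2.028, -0.0]
ft_force: [-0.7, -0.4, 0.4]
opening: 84.9
t 23.93 pos [ 376.4 -284.7   99.7] yaw -9.5 open 84.9 F [-0.7 -0.4  0.4]
turn in tool (rad) [-0.001 -0.001  0.001] then shift tool [-1.2  2.9 83.7]
170 ((642.395263671875, 24.207778930664062), (53.74899673461914, 54.54460144042969), 24.001649856567383)
```

```bash
python3 -m handwheel '[-1,2.5,24,0,0,0, 0,0,26,0,0,0, 0,0,20,0,0,0, 0,0,13,0,0,0, 0,0,0,0,0,0, 0,0,0,0,0,0]'
python3 -m handwheel '[0,0,0,0,0,0,0,0,0,0,0,0,0,0,0,0,0,0,0,0,0,0,0,0,0,0,0,0,0,0,0,0,0,0,0,0]' 45 30
python3 -c "
from h import *
plan(629.5,-49.9,100,-9.6)"
python3 -m handwheel '[0,0,-25,0,0,0, 0,0,-30,0,0,0, 0,0,-27,0,0,0, 0,0,0,0,0,0]'
python3 -c "
from h import *
plan(629.5,-49.9,100,-9.6)
p,d=imaging.camera('side');cv2.imwrite('pics/s10.png',p)"
```

```text
time_s: 24.72
position: [379.0, -287.6, 18.1]
eef_rot: [2.398, 2.027, 0.0]
ft_force: [-0.1, 0.6, 0.6]
opening: 85.1
time_s: 25.48
position: [378.9, -287.8, 18.6]
eef_rot: [2.399, 2.026, 0.0]
ft_force: [-0.6, 2.3, 6.1]
opening: 54.7
t 25.48 pos [ 378.9 -287.8   18.6] yaw -9.6 open 54.7 F [-0.6  2.3  6.1]
turn in tool (rad) [ 0.001  0.001 -0.001] then shift tool [276.3 207.4 -81.4]
time_s: 25.98
position: [379.5, -288.6, 101.7]
eef_rot: [2.396, 2.024, 0.001]
ft_force: [0.8, -0.3, -1.9]
opening: 55.1
t 25.98 pos [ 379.5 -288.6  101.7] yaw -9.6 open 55.1 F [ 0.8 -0.3 -1.9]
turn in tool (rad) [ 0.004  0.003 -0.001] then shift tool [277.  206.6   1.7]
```

View pics/s10.png

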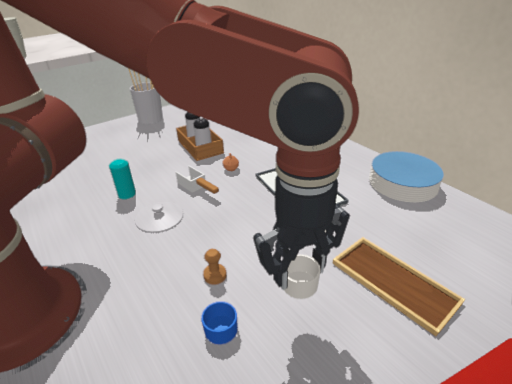

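The second cup is held upright at (300,275).

```bash
python3 -m handwheel '[34,25,0,0,0,0, 35,26,0,0,0,0, 35,26,0,0,0,0, 35,26,0,0,0,0, 35,26,0,0,0,0, 35,26,0,0,0,0, 34,26,0,0,0,0, 33,26,0,0,0,0, 0,0,0,0,0,0, 0,0,0,0,0,0]'
python3 -m handwheel '[0,0,0,0,0,0,0,0,0,0,0,0]'
python3 -c "
from h import *
plan(629.5,-49.9,23,-9.6)
p,d=imaging.camera('side');cv2.imwrite('pics/s11.png',p)"
```

```text
time_s: 27.28
position: [627.1, -49.7, 97.1]
eef_rot: [-2.398, -2.026, 0.004]
ft_force: [-0.4, 0.1, -1.0]
opening: 55.2
time_s: 27.52
position: [627.9, -50.4, 99.1]
eef_rot: [-2.401, -2.026, 0.0]
ft_force: [-0.9, -0.4, -1.3]
opening: 54.8
t 27.52 pos [627.9 -50.4  99.1] yaw -9.7 open 54.8 F [-0.9 -0.4 -1.3]
turn in tool (rad) [-0.     0.    -0.002] then shift tool [ 0.8  1.5 76.1]
```

View pics/s11.png

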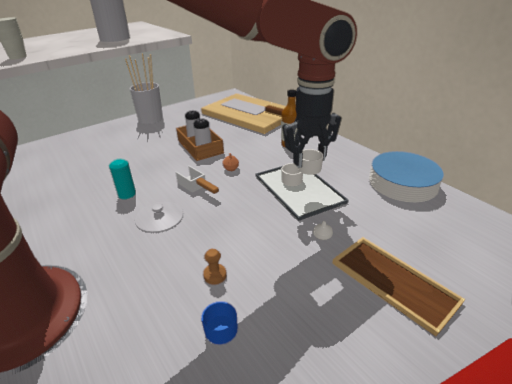

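The second cup hangs at (312,160), to the right of the cup that is already down at (292,176).

```bash
python3 -m handwheel '[1,1,25,0,0,0, 0,0,25,0,0,0, 0,0,15,0,0,0, 0,0,9,0,0,0, 0,0,3,0,0,0, 0,0,0,0,0,0, 0,0,0,0,0,0]'
python3 -c "
from h import *
plan(629.5,-49.9,22.6,-9.6)"
python3 -m handwheel '[0,0,2,0,0,0, 0,0,0,0,0,0, 0,0,0,0,0,0]'
```

```text
time_s: 28.45
position: [630.4, -49.0, 23.1]
eef_rot: [2.399, 2.026, 0.002]
ft_force: [-0.3, 0.1, -1.5]
opening: 54.7
t 28.45 pos [630.4 -49.   23.1] yaw -9.6 open 54.7 F [-0.3  0.1 -1.5]
turn in tool (rad) [ 0.002  0.    -0.   ] then shift tool [-1.  -0.7  0.5]
time_s: 28.82
position: [630.6, -49.0, 22.6]
eef_rot: [2.399, 2.027, 0.001]
ft_force: [-5.3, 1.5, 9.0]
opening: 55.2
```

```bash
python3 -m handwheel '[0,0,0,0,0,0, 0,0,0,0,0,0, 0,0,0,0,0,0, 0,0,0,0,0,0]' 80
python3 -m handwheel '[0,0,-20,0,0,0, 0,0,-30,0,0,0, 0,0,-30,0,0,0, 0,0,0,0,0,0, 0,0,0,0,0,0]'
python3 - <<'E'
from h import *
p=np.load("top0.npz")
P=p['P'][214:246,148:216].reshape(-1,3); q=P[P[:,2]>12]
a=np.radians(99);u=np.array([np.cos(a),np.sin(a)]);v=np.array([-u[1],u[0]])
c=np.array([438.7,141.2]); t=(q[:,:2]-c)@u; w=(q[:,:2]-c)@v
b=(t>8)&(t<66);print("bowl w",np.percentile(w[b],[1,50,99]),"handle w",np.percentile(w[t<-5],[2,50,98]), np.polyfit(t[t<-5],w[t<-5],1),"t",t.min(),t.max())
pm,d=imaging.camera('side');cv2.imwrite('pics/s12.png',pm)
g=c+36*u; print(g); plan(g[0],g[1],100,9)
E
```

```text
time_s: 29.32
position: [629.6, -48.9, 20.0]
eef_rot: [-2.4, -2.027, 0.0]
ft_force: [-1.1, -0.0, 1.2]
opening: 80.1
time_s: 29.95
position: [629.5, -48.9, 100.3]
eef_rot: [-2.4, -2.027, 0.0]
ft_force: [0.6, 0.2, 0.7]
opening: 80.0
bowl w [-21.9007163  -18.76819511  22.15792335] handle w [-8.42351149  0.54668311  8.95998878] [0.00114764 0.53628665] t -68.68328802896656 68.66727626131613
[433.06835926 176.75678026]
t 30.0 pos [628.9 -48.7  99.3] yaw -9.6 open 80.0 F [-0.4  0.6  0.4]
turn in tool (rad) [-0.002 -0.    -0.325] then shift tool [ 253.3 -158.1   -0.7]
```

View pics/s12.png

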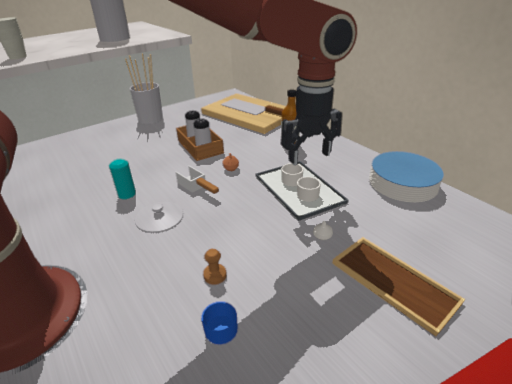

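Both cups stand side by side on the tray at (292,176) and (309,188). The scoop fit matches its size (bowl ±22 mm, length ±68.7 mm). Moving to it.

```bash
python3 -m handwheel '[0,0,0,0,0,-0.16, 0,0,0,0,0,-0.165, 36,-22,0,0,0,0, 36,-22,0,0,0,0, 36,-23,0,0,0,0, 36,-23,0,0,0,0, 36,-23,0,0,0,0, 36,-23,0,0,0,0, 37,-22,0,0,0,0, 0,0,0,0,0,0]' 75
python3 -m handwheel '[0,0,0,0,0,0,0,0,0,0,0,0]'
python3 -c "
from h import *
plan(433.1,176.8,18,9)"
```

```text
time_s: 31.25
position: [431.4, 177.5, 98.5]
eef_rot: [-2.035, -2.391, 0.004]
ft_force: [-0.0, 0.6, 0.1]
opening: 75.2
time_s: 31.5
position: [434.6, 175.6, 100.0]
eef_rot: [-2.042, -2.387, 0.001]
ft_force: [-0.5, 0.6, 0.9]
opening: 75.1
t 31.5 pos [434.6 175.6 100. ] yaw 8.9 open 75.1 F [-0.5  0.6  0.9]
turn in tool (rad) [-0.001  0.    -0.001] then shift tool [ 1.4 -1.3 82. ]
```

```bash
python3 -m handwheel '[1,-1,25,0,0,0, 0,0,25,0,0,0, 0,0,20,0,0,0, 0,0,12,0,0,0, 0,0,0,0,0,0, 0,0,0,0,0,0]'
python3 -m handwheel '[0,0,0,0,0,0,0,0,0,0,0,0,0,0,0,0,0,0,0,0,0,0,0,0,0,0,0,0,0,0,0,0,0,0,0,0,0,0,0,0,0,0]' 34 30
python3 -c "
from h import *
plan(433.1,176.8,18,9)"
python3 -m handwheel '[0,0,-20,0,0,0, 0,0,-30,0,0,0, 0,0,-30,0,0,0, 0,0,0,0,0,0, 0,0,0,0,0,0]'
python3 -c "
from h import *
a=np.radians(93.5);u=np.array([np.cos(a),np.sin(a)])
g=np.array([568.4,-340.1])+36*u;print(g)
plan(g[0],g[1],100,3.5)
p,d=imaging.camera('side');cv2.imwrite('pics/s13.png',p)"
```

```text
time_s: 32.25
position: [433.8, 177.1, 19.1]
eef_rot: [2.04, 2.388, 0.002]
ft_force: [0.5, -0.4, 0.4]
opening: 75.2
time_s: 33.12
position: [433.7, 177.4, 19.2]
eef_rot: [2.04, 2.388, 0.002]
ft_force: [-0.4, 0.5, 5.9]
opening: 43.2
t 33.12 pos [433.7 177.4  19.2] yaw 9.0 open 43.2 F [-0.4  0.5  5.9]
turn in tool (rad) [ 0.002 -0.     0.   ] then shift tool [-0.4 -0.7  1.2]
time_s: 33.75
position: [431.9, 176.9, 96.8]
eef_rot: [-2.039, -2.388, 0.003]
ft_force: [0.2, 0.7, -1.2]
opening: 43.7
[ 566.20225258 -304.16714726]
t 33.75 pos [431.9 176.9  96.8] yaw 9.0 open 43.7 F [ 0.2  0.7 -1.2]
turn in tool (rad) [-0.002  0.     0.096] then shift tool [-488.4  104.7   -3.2]
```

View pics/s13.png

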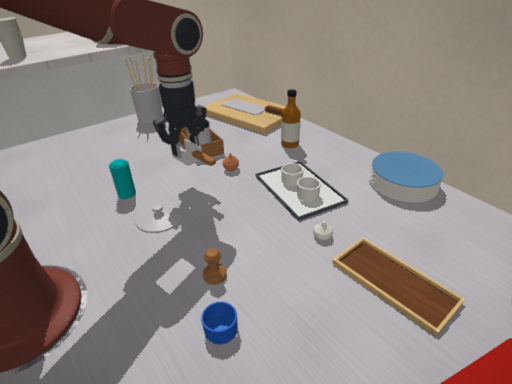

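The scoop is lifted level at (200,145). Carrying it to the trough.

```bash
python3 -m handwheel '[0,0,-2,0,0,0.048, 0,0,-2,0,0,0.048, -40,9,0,0,0,0, -50,10,0,0,0,0, -50,10,0,0,0,0, -50,10,0,0,0,0, -50,11,0,0,0,0, -50,11,0,0,0,0, -50,11,0,0,0,0, -50,11,0,0,0,0]'
python3 -m handwheel '[-50,11,0,0,0,0, -48,10,0,0,0,0,0,0,0,0,0,0,0,0,0,0,0,0,0,0,0,0,0,0]'
python3 -c "
from h import *
plan(566.2,-304.2,25,3.5)
p,d=imaging.camera('side');cv2.imwrite('pics/s14.png',p)"
```

```text
time_s: 35.05
position: [538.7, -208.2, 99.9]
eef_rot: [-2.151, -2.285, 0.001]
ft_force: [0.6, 0.2, 0.2]
opening: 43.3
time_s: 35.67
position: [565.9, -302.1, 101.2]
eef_rot: [-2.15, -2.288, 0.0]
ft_force: [-0.0, 0.5, -1.0]
opening: 43.5
t 35.67 pos [ 565.9 -302.1  101.2] yaw 3.6 open 43.5 F [-0.   0.5 -1. ]
turn in tool (rad) [-0.002 -0.001  0.001] then shift tool [-2.1  0.2 76.2]
```

View pics/s14.png

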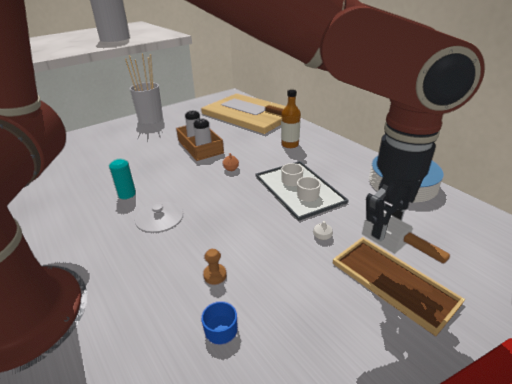

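The scoop is above the trough, its handle at (427,245). Everything else is in place.

```bash
python3 -m handwheel '[-2,0,25,0,0,0, 0,0,25,0,0,0, 0,0,15,0,0,0, 0,0,8,0,0,0, 0,0,4,0,0,0, 0,0,0,0,0,0, 0,0,0,0,0,0]'
python3 -m handwheel '[0,0,2,0,0,0, 0,0,0,0,0,0, 0,0,0,0,0,0]'
python3 -c "
from h import *
plan(566.2,-304.2,23.2,3.5)
p,d=imaging.camera('side');cv2.imwrite('pics/s15.png',p[150:350,270:500].repeat(3,0).repeat(3,1)) "
```

```text
time_s: 36.6
position: [567.2, -306.0, 26.2]
eef_rot: [2.152, 2.287, 0.0]
ft_force: [0.6, -0.5, -0.6]
opening: 43.0
time_s: 36.98
position: [566.6, -305.7, 23.4]
eef_rot: [2.153, 2.288, -0.0]
ft_force: [0.8, 0.6, -1.0]
opening: 43.3
t 36.98 pos [ 566.6 -305.7   23.4] yaw 3.5 open 43.3 F [ 0.8  0.6 -1. ]
turn in tool (rad) [ 0.  0. -0.] then shift tool [ 1.5 -0.3  0.2]
```

View pics/s15.png

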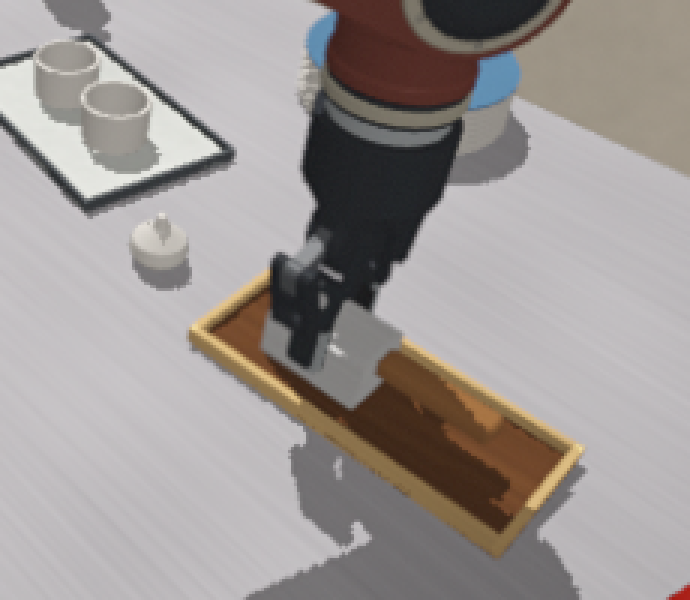

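The scoop lies within the rim, just short of the floor: the force shows no contact yet.

```bash
python3 -m handwheel '[0,0,1.5,0,0,0, 0,0,0,0,0,0, 0,0,0,0,0,0]'
python3 -m handwheel '[0,0,0,0,0,0, 0,0,0,0,0,0, 0,0,0,0,0,0]' 50
python3 -m handwheel '[0,0,-5,0,0,0, 0,0,-15,0,0,0, 0,0,-30,0,0,0, 0,0,-40,0,0,0, 0,0,-50,0,0,0, 0,0,0,0,0,0]' 56
```

```text
time_s: 37.4
position: [566.7, -305.7, 23.2]
eef_rot: [-2.152, -2.288, 0.0]
ft_force: [-3.5, 2.3, 6.2]
opening: 43.8
time_s: 37.78
position: [566.5, -305.6, 21.6]
eef_rot: [-2.153, -2.288, 0.0]
ft_force: [-0.6, -0.0, 0.8]
opening: 49.7
time_s: 38.52
position: [569.8, -307.7, 169.9]
eef_rot: [2.144, 2.279, 0.003]
ft_force: [0.1, -0.4, 0.2]
opening: 56.2
```

```bash
python3 -m handwheel '[40,-20,-20,0,0,0, 45,-25,0,0,0,0, 45,-25,0,0,0,0, 40,-25,0,0,0,0, 0,0,0,0,0,0, 0,0,0,0,0,0]'
python3 - <<'E'
from h import *
p,d=imaging.camera('side');cv2.imwrite('pics/s16.png',p)
p,d=imaging.camera('top');cv2.imwrite('pics/t16.png',p);P=cloud('top',d)
for nm,x0,y0,x1,y1,lo,hi in [("cad",45,140,136,204,80,105),("scoop",340,142,434,194,24,45),("cups",200,105,295,185,26,45)]:
    s=P[y0:y1,x0:x1]; m=((s[...,2]>lo)&(s[...,2]<hi)).astype(np.uint8)
    k,l=cv2.connectedComponents(m)
    for i in range(1,k):
        q=s[l==i]
        if len(q)>25: print(nm,len(q),np.round(cv2.boxPoints(cv2.minAreaRect(q[:,:2].astype(np.float32))).mean(0),1),cv2.minAreaRect(q[:,:2].astype(np.float32))[1:],np.round(np.percentile(q[:,2],[50,98]),1))
E
```

```text
time_s: 39.28
position: [461.7, -142.0, 182.1]
eef_rot: [2.152, 2.288, 0.0]
ft_force: [-0.9, -0.5, -0.4]
opening: 55.7
cad 413 [558.7 386.9] ((46.615211486816406, 44.80702590942383), 0.9813217520713806) [ 97.9 102.4]
cad 406 [548.8 313.4] ((45.39069366455078, 46.05970764160156), 48.06448745727539) [ 97.8 102.4]
scoop 54 [ 575.1 -387.7] ((44.59941101074219, 12.761643409729004), 87.66046905517578) [37.2 39.5]
cups 165 [642.6  24. ] ((53.874263763427734, 54.571128845214844), 43.52558517456055) [38.4 42.9]
cups 153 [629.6 -48.2] ((53.70766830444336, 54.163204193115234), 88.80022430419922) [38.  41.4]
```

View pics/t16.png

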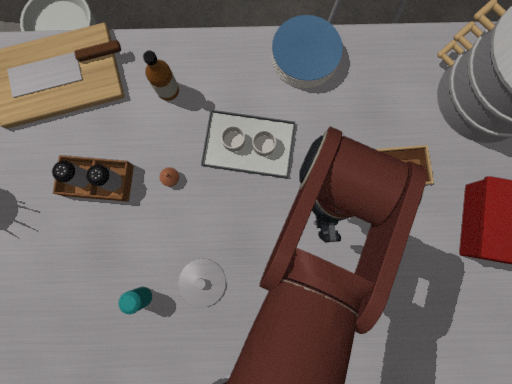

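View pics/s16.png

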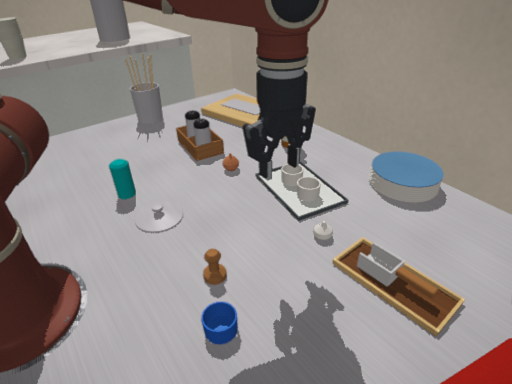

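Side view: the scoop lies in the trough at (400,270), the cups are on the tray and the shakers in the caddy. The arm hides the trough from above, so I'll move it aside for a last check.

```bash
python3 -m handwheel '[45,0,0,0,0,0, 45,0,0,0,0,0, 45,0,0,0,0,0, 45,0,0,0,0,0, 40,0,0,0,0,0, 0,0,0,0,0,0, 0,0,0,0,0,0]'
python3 - <<'E'
from h import *
p,d=imaging.camera('top');cv2.imwrite('pics/t17.png',p);P=cloud('top',d)
for nm,x0,y0,x1,y1,lo,hi in [("scoop",340,142,434,194,22,50),("trough",336,142,436,194,7,50),("vin",140,45,182,105,20,200)]:
    s=P[y0:y1,x0:x1]; q=s[(s[...,2]>lo)&(s[...,2]<hi)]
    print(nm,len(q),cv2.minAreaRect(q[:,:2].astype(np.float32)),np.round(np.percentile(q[:,2],[5,50,98]),1))
print(env.state()['time_s'])
E
```

```text
time_s: 40.25
position: [448.6, 77.2, 181.8]
eef_rot: [2.153, 2.287, -0.001]
ft_force: [-0.4, 0.1, 0.5]
opening: 55.8
scoop 445 ((569.3580322265625, -340.7001953125), (44.35820388793945, 137.37120056152344), 3.5130653381347656) [24.8 36.5 40.1]
trough 1422 ((568.4121704101562, -340.65142822265625), (94.83811950683594, 212.41343688964844), 3.56544828414917) [ 7.5 12.  39.2]
vin 1002 ((772.8160400390625, 182.86102294921875), (46.917755126953125, 56.440467834472656), 32.796878814697266) [ 34.3 110.1 171.2]
40.3
```

View pics/t17.png

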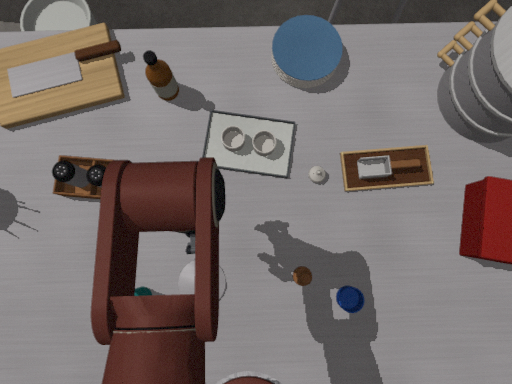

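The scoop is centred and aligned in the trough at (390,167), and the cups, shakers and vinegar are standing. Handing in.

```bash
python3 -m handwheel '[0,0,0,0,0,0, 0,0,0,0,0,0, 0,0,0,0,0,0, 0,0,0,0,0,0]'; python3 -c "
from cell import env
print(env.job_done())"
```

```text
time_s: 40.8
position: [448.0, 77.7, 181.8]
eef_rot: [2.153, 2.288, 0.0]
ft_force: [0.3, -0.3, 0.4]
opening: 56.0
the job is handed in; nothing more can be done
None
```

I did the job in the order asked and handed it in at 40.8 s, with the arm clear of everything.

| Item | What the last checks showed |
|---|---|
| Shakers | Upright, one in each caddy bay, within about 2–3 mm of the bay centres, tops about 100 mm up |
| Cups | Mouth up, side by side on the tray floor, 73 mm apart and about 37 mm either side of the tray centre |
| Scoop | Flat and lengthways inside the trough rim, centred within 1 mm and parallel to it within 0.1° |
| Vinegar bottle | Standing where it was |

In the last pictures the turquoise and blue look-alikes were not moved. No check failed or disagreed. The largest wrist force I read was about 11 N, but I only took readings at the end of each move.

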